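# Clear the server, close the pizza carrier and lock it for transport

## Task

The pizza carrier on the buffet table is to be closed for transport, but a pizza server has been left lying across its rim. First lay the server flat on the wooden board without dropping it and let go of it; then swing the carrier's lid fully shut without slamming it, and with the lid shut slide the lock grip on its front all the way to the end stop, over the lid's tab. Leave the jar, the bowl and the candle pot where they stand.

Things in the scene. Friction and masses are not known exactly. Their poses are not given: they have to be found in the camera images.
- carrier: Grey plastic open box, 250 mm (its x) by 240 mm (its y), rim 75 mm high, walls 6 mm, fixed to the table. Origin: centre of its underside; z up. The lid is hinged along its +x rim; the lock is on the outside of its -x wall (the front). A pizza lies inside, its top 26 mm above the table.
- lid (a joint): Angle of the carrier's lid, rad: 0 shut, about 1.6 to 2.0 as found (standing open, near upright or leaning outwards), at most 2.05. The lid is a plate 250 mm long from the hinge to its free edge, 240 mm wide along the hinge, 10 mm thick, 0.25 kg. The hinge is stiff: the lid stays where it is left, so it must be pushed all the way down.
- lid_hinge (a point): Middle of the hinge line: carrier x +125 mm, y 0, 75 mm above the table (lid's underside). Turns with the lid.
- lid_edge (a point): Middle of the lid's free edge, on its outer face (the face that is on top when shut): 250 mm from the hinge, 85 mm above the table when shut.
- lock (a joint): Travel of the transport lock, m: 0 unlocked to 0.070 at the end stop (locked), moving along the carrier's +y; starts between 0 and 0.015. It takes about 2 N to move and stays where it is left.
- lock_grip (a point): Top centre of the lock's black grip, a small upright block 14 mm (carrier x) by 12 mm (carrier y) standing 24 mm above a steel plate 28 by 28 mm; its top is 115 mm and the plate's top 91 mm above the table. At carrier x -143 mm, y -30 mm when the lock reads 0 and y +40 mm when locked.
- server: Pizza server, 320 mm long: wooden handle 24 mm wide, 14 mm thick from x = -160 to +5 mm, steel neck 14 mm wide, 5 mm thick to x = 45 mm, flat blade 62 mm wide, 4 mm thick to x = +160 mm. Origin: mid-length, on its flat underside, at its centre of mass; x towards the blade, z up. It starts resting on the carrier's two rims that look to the carrier's +y and -y, at a height of 75 mm.
- board: Wooden serving board, 360 mm (x) by 130 mm (y), 16 mm thick, fixed. Origin: centre of its underside.
- jar: Jar, 60 mm across, 90 mm high. Origin: centre of its underside. To be left alone.
- bowl: White dip bowl, 90 mm across, 40 mm high. Origin: centre of its underside. To be left alone.
- candle_pot: Clay pot candle, 68 mm across, 60 mm high. Origin: centre of its underside. To be left alone.
- card_boxes: Two stacked white pizza cartons, 290 mm square, 89 mm high together, fixed, off to the left. Origin: centre of the underside.

How it is judged:
On the way, in this order (a step that is already met when the one before it is completed fails the run):
1. the server lies flat on the board, let go (x of server in the frame of board between -0.18 and 0.18 m and y of server in the frame of board between -0.065 and 0.065 m and z of server in the frame of board between 0.012 and 0.022 m and angle between server's own z axis and vertical below 0.12 rad and contact force between the fingers and server below 0.05 N and linear speed of server below 0.05 m/s), for 0.2 s.
2. the lid is shut (value of joint lid below 0.04 rad), for 0.2 s.
3. the lock is at its end stop with the lid shut (value of joint lid below 0.04 rad and value of joint lock above 0.065 m), for 0.2 s.
At the end, for the whole second after the job is handed in: The server lies flat on the board (its middle over the board, its underside within about 5 mm of the board's top, tilted under 0.12 rad), at rest and let go; the lid reads under 0.04 rad; the lock reads over 0.065 m (all of step 1 and all of step 3); the robot touches nothing.
It fails at once if the server is dropped or thrown (free of the fingers and faster than 0.6 m/s) (contact force between the fingers and server below 0.02 N and linear speed of server above 0.6 m/s).
It fails at once if the lid is slammed (closing faster than 3 rad/s) (velocity of joint lid below -3 rad/s).
It fails at once if the jar is shifted by over 25 mm or tipped (distance of jar from where it was at the start of the episode above 0.025 m or angle between jar's own z axis and vertical above 0.35 rad).
It fails at once if the bowl is shifted by over 25 mm or tipped (distance of bowl from where it was at the start of the episode above 0.025 m or angle between bowl's own z axis and vertical above 0.35 rad).
It fails at once if the candle pot is shifted by over 25 mm or tipped (distance of candle_pot from where it was at the start of the episode above 0.025 m or angle between candle_pot's own z axis and vertical above 0.35 rad).
It also fails if it takes over 70 s, if anything falls off the work surface, if the arm or the gripper's body presses on something with over 40 N, if the wrist force passes 120 N, or if a joint passes its speed limit or range.

## Robot

A 6-joint arm with a two-finger parallel gripper is mounted at the origin on the work surface. World frame = base frame: x ahead of the robot, y to its left, z up, the work surface at z = 0. Lengths are in m, angles in rad, forces in N, time in s.
With the tool pointing down it reaches from about 0.275 to 0.975 m from the base axis. Payload 8.4 kg.
Tool frame: the origin (TCP) lies midway between the tips of the shut fingers; the grasp point (between the pads) lies 19 mm behind it (grip_depth is the z of the grasp point in the tool frame, in m); z points along the fingers, y is the line along which they close (so a half turn about z gives the same grasp; the last joint's range is limited). The gripper opens to 92 mm and grips with 3 to 60 N. Pads are 20 mm wide; open, the fingers measure 128 mm over their backs; the gripper's body (75 mm by 189 mm) begins 69 mm behind the grasp point.
Start: joints at [-1.342, 0.353, 1.633, -0, 1.155, -0.002], TCP at [0.143, -0.608, 0.215] pointing down, gripper open.
Joint ranges: [-2.63, 2.63], [-0.92, 2.1], [0.06, 2.66], [-1.3, 4.44], [0, 2.69], [-3.02, 3.02]. Speed limits (rad/s): [2.22, 2.22, 2.79, 3.14, 3.14, 3.14].

## Interface

Orientations are given as a unit quaternion [w, x, y, z].
In Python, from workcell import * gives the robot as it stands.
- The arm moves only by the tool play_rows, never from a script. Its argument "commands" is text: rows parted by semicolons, each of 5 numbers parted by spaces: the shift along the tool's x, y, z as a fraction of full scale, then the turn about the tool's z as a fraction of full scale, then the opening, from 0 (shut) to 1 (fully open). In form: x y z roll claw; .... A call has 1 to 20 rows; each row is the pose to reach, as a shift and turn from the pose commanded when the call began, along the tool's axes at that moment; what a row does not reach only later rows make up. Full scale, the value 1, is 0.12 m for a shift and 90 degrees for a turn. A row lasts 1/8 s, in which the tool goes at most 62.5 mm and 10.7 degrees, less where a joint would pass 70% of its speed; a pose out of reach is approached as far as the arm can. A call with a number of a shift or a turn outside -1 to 1 is refused whole. A call with a gripper value outside its range is refused whole. The fingers move at their own pace and stop on an object; the grip force is fixed at half the most. Time passes only in rows, so rows that repeat a pose let the fingers close. It gives the time, the measured TCP pose, the force, the opening and the grip force at its end, in the units of the state.
- get_state(): the state, without advancing time (a new reading comes with each control period).
- capture(name): name is "scene" or "top"; returns a dict with "frame" (480x640x3 uint8, red, green, blue), "range_z" (480x640 float32, m along the optical axis (not along the pixel's ray), 0 where there is no reading), "fovy" (degrees; the focal length in pixels is half the picture's height over the tangent of half this angle, whatever the lens; pixels are square), "cx", "cy" (the principal point, pixels), "cam_to_world" (4x4, takes a point from camera to world coordinates). Camera axes: x right, y down, z forward; pixel columns grow to the right and rows downward; lengths in m; the calibration is good to about 2 mm. A picture is of the moment at which its call begins.
- close_job(): hands the job in; it is judged then, once.
Trained networks look in a picture, given as the dict that the camera call returned (one of the last four; its "shot" number tells which), for a name from the list of things; names that differ only in an ending like _2 or _b are one class to them, and where a whole thing is asked for, a point or a joint stands for the part that bears it (a point fixed in the world has none). Each returns a list of dicts, best first, with "conf" (0 to 1); they miss things now and then, are a little off and sometimes report something else, mostly with a low value. They report only what shows in the picture. A call takes as long as a camera call.
- spot_in(name, picture): "location" ([x, y, z] in m, in the coordinates of the camera as it stood for that picture, good to about 4 mm: the middle of the surface that is visible of it).
- masks_of(name, picture): "pixels" (480x640 bool, what is visible of it).
The state is a dict: "time_s": time; "qpos": joint angles; "joint_velocities": joint speeds; "joint_efforts": joint torques, N m; "ee_pos": TCP position; "eef_rot": TCP orientation; "ft_force": force on the tool from outside, world axes, zero at the start; "moment": the same for the moment, N m; "opening": finger opening in m; "gripper_force": force on a finger pad.
Only numpy, scipy, OpenCV 4.12 (cv2) and the standard library are available. Lean on these libraries where they do the work, as an engineer would, in place of code of your own. Each camera call takes 0.05 s, during which the arm holds its last target. There are 200 camera calls.

## Working session

There is one attempt and no reset: what is moved stays moved. The work goes in short steps, Python scripts to look and compute and a tool call to move; the robot and the scene stay as the last step left them, time stands still between calls to the robot, and variables do not carry over. Pictures are saved under pics/ and viewed, at most 10 in all, crops included, and the job is handed in when it is done.

Besides the shell and the picture viewer there is one more tool, called after "Request:" as name(argument=value, ...) on one line, values as JSON. play_rows: Moves the arm, as the interface text tells. Shift numbers are shares of 0.12 m and turn numbers shares of 90 degrees, none past 1 either way. Its arguments: {"type":"object","properties":{"commands":{"type":"string"}},"required":["commands"]}

```bash
mkdir -p pics
cat > h.py <<'E'
from workcell import *
import numpy as np, cv2
def cloud(p):
    f=240/np.tan(np.radians(p["fovy"])/2); z=p["range_z"]
    v,u=np.mgrid[0:480,0:640]
    P=np.stack([(u-p["cx"])/f*z,(v-p["cy"])/f*z,z],-1)
    T=p["cam_to_world"]; W=P@T[:3,:3].T+T[:3,3]; W[z==0]=np.nan
    return W
def w(p,l): T=p["cam_to_world"]; return T[:3,:3]@np.array(l)+T[:3,3]
def save(p,n): cv2.imwrite("pics/"+n,p["frame"][:,:,::-1])
E
python3 - <<'E'
from h import *
np.set_printoptions(precision=3,suppress=True)
s=get_state(); print(s["time_s"],s["ee_pos"],s["eef_rot"],s["opening"])
for c in ["top","scene"]:
    p=capture(c); save(p,c+"0.png"); W=cloud(p); print(c,p["cam_to_world"][:3,3])
    for n in ["carrier","lid","lid_edge","lock_grip","server","board","jar","bowl","candle_pot","card_boxes"]:
        d=spot_in(n,p); m=masks_of(n,p)
        o=[(round(x["conf"],2),w(p,x["location"])) for x in d[:2]]
        print(n,o)
        if m:
            q=W[m[0]["pixels"]]; q=q[~np.isnan(q[:,0])]
            if len(q)>10:
                r=cv2.minAreaRect(q[:,:2].astype(np.float32)*1000)
                print("   mask",round(m[0]["conf"],2),len(q),np.percentile(q,[2,50,98],axis=0).ravel(),"rect",np.round(r[0]),np.round(r[1]),round(r[2],1))
E
```

```text
0.0 [ 0.143 -0.608  0.214] [-0.001  0.993  0.115 -0.   ] 0.09183174010557549
top [0.217 0.024 1.754]
carrier [(0.89, array([0.49 , 0.08 , 0.026])), (0.44, array([0.479, 0.572, 0.089]))]
   mask 0.66 8755 [ 0.33  -0.048 -0.001  0.491  0.078  0.026  0.669  0.214  0.316] rect [507.  81.] [241. 351.] 74.7
lid [(0.96, array([0.364, 0.115, 0.241]))]
   mask 0.79 2010 [0.316 0.008 0.083 0.367 0.119 0.239 0.424 0.23  0.321] rect [376. 133.] [274.  75.] 73.1
lid_edge [(0.6, array([0.368, 0.118, 0.238]))]
   mask 0.94 2091 [0.317 0.005 0.005 0.367 0.118 0.235 0.426 0.231 0.321] rect [380. 142.] [293.  76.] 74.1
lock_grip []
   mask 0.71 522 [ 0.282 -0.53   0.012  0.307 -0.496  0.085  0.334 -0.476  0.097] rect [ 309. -517.] [58. 86.] 5.0
server [(0.88, array([0.557, 0.1  , 0.075]))]
   mask 0.88 1387 [ 0.501 -0.088  0.024  0.557  0.103  0.082  0.606  0.202  0.095] rect [548.  64.] [334.  66.] 67.6
board [(0.82, array([ 0.521, -0.282,  0.012]))]
   mask 0.93 5586 [ 0.354 -0.343  0.006  0.52  -0.278  0.015  0.697 -0.213  0.024] rect [ 526. -282.] [138. 360.] 87.1
jar [(0.59, array([ 0.31 , -0.496
[... 1630 characters left out ...]
213  0.024] rect [ 521. -289.] [155. 379.] 86.9
jar [(0.97, array([ 0.328, -0.494,  0.057]))]
   mask 0.95 479 [ 0.288 -0.529  0.004  0.323 -0.494  0.062  0.342 -0.478  0.096] rect [ 280. -545.] [166.  62.] 47.9
bowl [(0.57, array([ 0.512, -0.562,  0.029]))]
   mask 0.86 474 [ 0.479 -0.588  0.001  0.513 -0.56   0.028  0.562 -0.501  0.045] rect [ 507. -567.] [153.  87.] 58.9
candle_pot [(0.96, array([0.775, 0.023, 0.058]))]
   mask 0.74 758 [ 0.74  -0.02   0.002  0.776  0.021  0.056  0.8    0.043  0.066] rect [766.  -8.] [108.  69.] 86.1
card_boxes [(0.71, array([0.531, 0.601, 0.094]))]
   mask 0.8 16987 [0.344 0.445 0.011 0.532 0.601 0.09  0.646 0.737 0.094] rect [321. 591.] [376. 693.] 85.0
```

View pictures.

View pics/top0.png

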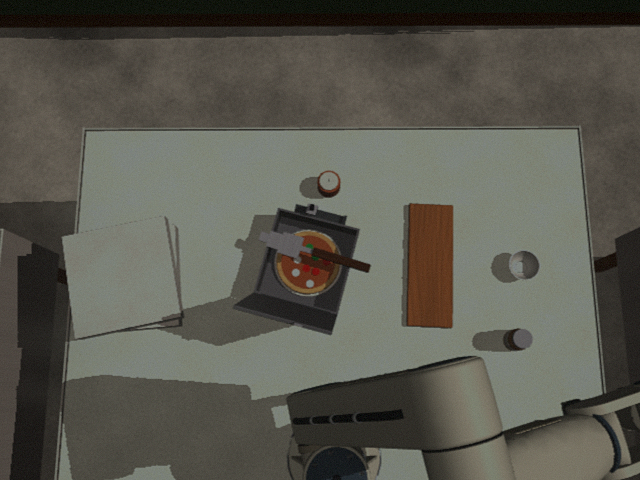

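View pics/scene0.png

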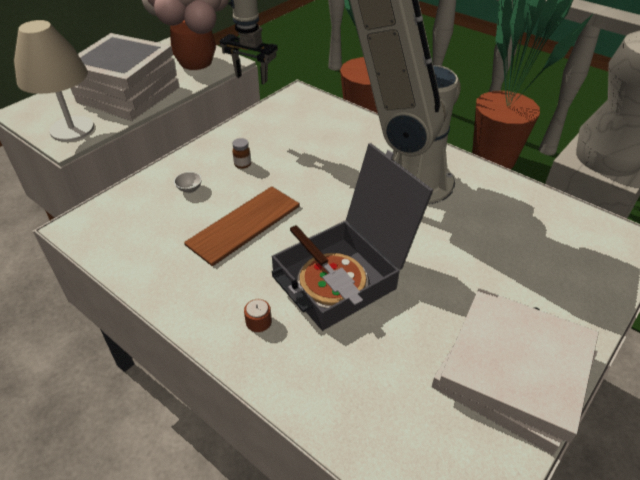

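Run:
```python
from h import *
np.set_printoptions(precision=3,suppress=True)
Ws=[]
for c in ["top","scene"]:
    p=capture(c); W=cloud(p).reshape(-1,3); Ws.append(W[~np.isnan(W[:,0])])
A=np.vstack(Ws)
# carrier rim points: z 72-78 in region
r=A[(abs(A[:,2]-.075)<.004)&(A[:,0]>.3)&(A[:,0]<.72)&(A[:,1]>-.1)&(A[:,1]<.28)]
print("rim",len(r),cv2.minAreaRect(r[:,:2].astype(np.float32)*1000))
# server by mask at top, separate blade(z 74-83) & handle (84-95)
p=capture("top");W=cloud(p);m=masks_of("server",p)[0]["pixels"];m=cv2.erode(m.astype(np.uint8),np.ones((2,2)))>0;q=W[m]
q=q[(q[:,2]>.07)&(q[:,2]<.1)]
c=q[:,:2].mean(0);u=np.linalg.svd(q[:,:2]-c,full_matrices=False)[2][0]; 
t=(q[:,:2]-c)@u; n=np.array([-u[1],u[0]]); k=(q[:,:2]-c)@n
print("axis",u,np.degrees(np.arctan2(u[1],u[0])),"c",c)
for a in np.arange(-.2,.2,.02):
    b=(t>a)&(t<a+.02)
    if b.sum()>3: print(round(a,2),b.sum(),k[b].min(),k[b].max(),np.median(q[b,2]),c+u*(a+.01))
# lid: plane fit
m=masks_of("lid",p)
q=A[(A[:,0]>.29)&(A[:,0]<.45)&(A[:,1]>-.02)&(A[:,1]<.26)&(A[:,2]>.1)&(A[:,2]<.34)]
c=q.mean(0);v=np.linalg.svd(q-c,full_matrices=False); print("lid",len(q),c,v[2],v[1],q[:,2].max())
for y0,y1 in((0,.05),(.1,.15),(.18,.23)):
  for z in(.12,.2,.28,.31):
    b=q[(q[:,1]>y0)&(q[:,1]<y1)&(abs(q[:,2]-z)<.006)]
    if len(b): print(y0,z,np.percentile(b[:,0],[3,50,97]))
g=A[(A[:,2]>.108)&(A[:,2]<.125)&(A[:,0]>.62)&(A[:,0]<.72)&(A[:,1]>-.06)&(A[:,1]<.2)]
print("grip",len(g),g.mean(0),g.min(0),g.max(0))
g=A[(A[:,2]>.086)&(A[:,2]<.095)&(A[:,0]>.64)&(A[:,0]<.72)&(A[:,1]>-.06)&(A[:,1]<.2)]
print("plate",len(g),g.mean(0),g.min(0),g.max(0))
```

```text
rim 1927 ((541.006103515625, 61.12176513671875), (312.4490661621094, 285.12591552734375), 74.752197265625)
axis [0.294 0.956] 72.92408458815436 c [0.556 0.08 ]
-0.2 11 -0.0056088319592776815 0.009330771060352452 0.08986371915844327 [ 0.5   -0.101]
-0.18 48 -0.008850559200029966 0.010038373913239428 0.09007377977739917 [ 0.506 -0.082]
-0.16 44 -0.00873539000307706 0.008961023604810492 0.08738897524504552 [ 0.512 -0.063]
-0.14 48 -0.009408720994013724 0.00866885536787929 0.08732348347582364 [ 0.518 -0.044]
-0.12 50 -0.009320459714562657 0.009194370702988598 0.08886304036922155 [ 0.524 -0.025]
-0.1 47 -0.00903088807711457 0.009488839308035174 0.08830790665655286 [ 0.529 -0.006]
-0.08 41 -0.008912897513546009 0.007253432131585879 0.08853323620873965 [0.535 0.014]
-0.06 46 -0.010243475357964988 0.00900686422635489 0.08965628228502498 [0.541 0.033]
-0.04 48 -0.010871360634618221 0.009638716456843138 0.08873354450244231 [0.547 0.052]
-0.02 31 -0.009196284015035134 0.005263640464634421 0.07978443892629206 [0.553 0.071]
-0.0 67 -0.029206614733258116 0.027460377223169585 0.0796023893234028 [0.
[... 440 characters left out ...]
24 -0.010773407947162665 0.009885245901679118 0.07993220427869907 [0.594 0.205]
lid 7644 [0.373 0.121 0.223] [[ 0.334  0.883 -0.329]
 [-0.151  0.394  0.907]
 [-0.931  0.253 -0.265]] [6.127 6.008 0.241] 0.33942845934280985
0 0.12 [0.367 0.376 0.384]
0 0.2 [0.345 0.353 0.362]
0 0.28 [0.324 0.332 0.339]
0 0.31 [0.311 0.32  0.331]
0.1 0.12 [0.393 0.402 0.409]
0.1 0.2 [0.373 0.381 0.388]
0.1 0.28 [0.351 0.358 0.366]
0.1 0.31 [0.334 0.347 0.358]
0.18 0.12 [0.415 0.424 0.43 ]
0.18 0.2 [0.394 0.402 0.41 ]
0.18 0.28 [0.372 0.38  0.39 ]
0.18 0.31 [0.356 0.369 0.381]
grip 53 [0.674 0.06  0.115] [0.664 0.051 0.108] [0.682 0.067 0.121]
plate 123 [0.673 0.061 0.091] [0.653 0.042 0.086] [0.69  0.078 0.095]
```

Top view: the carrier is around pixel (310,265), with its lid open towards the robot. The lock grip is at (312,208), the server handle points right to (368,268), and the board is at (430,265). The scene view agrees. Moving over the server now.

Request:
play_rows(commands="0.5 -0.5 0 0 1;1 -1 0 0 1;1 -1 0 0 1;1 -1 0 0 1")

```text
time_s: 2.85
ee_pos: [0.2334, -0.4619, 0.2148]
eef_rot: [-0.0, 0.993, 0.117, 0.0]
ft_force: [-0.6, -0.2, -0.5]
opening: 0.0919
gripper_force: 0.0
```

Request:
play_rows(commands="0.5 -0.5 0 0 1;1 -1 0 0 1;1 -1 0 0 1;1 -1 0 0 1")

```text
time_s: 3.35
ee_pos: [0.3228, -0.3189, 0.2149]
eef_rot: [0.0, 0.993, 0.117, 0.0]
ft_force: [-0.1, -1.0, -0.0]
opening: 0.0918
gripper_force: 0.0
```

Request:
play_rows(commands="0.5 -0.5 0 0 1;1 -1 0 0 1;1 -1 0 0 1;1 -1 0 0 1")

```text
time_s: 3.85
ee_pos: [0.4126, -0.1752, 0.2148]
eef_rot: [0.0, 0.993, 0.117, 0.0]
ft_force: [-0.1, 0.5, 0.5]
opening: 0.0917
gripper_force: 0.0
```

Request:
play_rows(commands="0.5 -0.5 0 -0.1 1;1 -1 0 -0.2 1;1 -1 0 -0.3 1;1 -1 0 -0.5 1;1 -1 0 -0.66 1;1 -1 0 -0.66 1;1 -1 0 -0.66 1")

```text
time_s: 4.72
ee_pos: [0.5007, -0.0334, 0.2145]
eef_rot: [0.0, 0.807, 0.591, -0.0]
ft_force: [-0.1, -0.8, -0.1]
opening: 0.0919
gripper_force: 0.0
```

Request:
play_rows(commands="0.4 0.1 0 0 1;0.72 0.155 0 0 1;0.72 0.155 0 0 1;0.72 0.155 0 0 1")

```text
time_s: 5.22
ee_pos: [0.5437, 0.0444, 0.2143]
eef_rot: [0.0, 0.807, 0.591, -0.0]
ft_force: [0.1, -0.5, -0.8]
opening: 0.0917
gripper_force: 0.0
```

Run:
```python
from h import *
np.set_printoptions(precision=3,suppress=True)
s=get_state();print(s["ee_pos"],s["qpos"])
for c in("scene","top"):
  p=capture(c);W=cloud(p).reshape(-1,3);save(p,c+"1.png")
  for x in np.arange(.2,.6,.04):
    q=W[(abs(W[:,0]-x)<.02)&(W[:,1]>-.1)&(W[:,1]<.25)&(W[:,2]>.345)]
    if len(q)>5: print(c,x,len(q),q[:,2].min(),q[:,2].max(),q[:,1].min(),q[:,1].max())
```

```text
[0.544 0.044 0.214] [ 0.079  0.231  1.804 -0.001  1.108  0.385]
scene 0.28 10 0.6845539022633714 0.6986200120668629 0.07847135055444332 0.08402230403548339
scene 0.32000000000000006 149 0.6610942894048726 0.7104557589340261 0.07667230831667748 0.08696576198480555
scene 0.36000000000000004 524 0.6086694356860568 0.7146309275233185 -0.02834065185176049 0.09387405848468144
scene 0.4 2121 0.5877398652386966 0.7162194738070775 -0.029622482007925055 0.09718639632655046
scene 0.44000000000000006 1185 0.34510180492281484 0.6922963525163952 -0.02829586623650593 0.100036251670648
scene 0.48000000000000004 1208 0.3450118274123053 0.6707662716046924 -0.024814393301372473 0.10369570821332963
scene 0.52 1263 0.3453902107213669 0.6538042026229269 -0.019874890906339537 0.11247074201382523
scene 0.56 3477 0.34506594425992443 0.6347899380620077 -0.017038965931511774 0.11430927939074986
top 0.2 2655 0.7905419155586065 0.8872163845357208 -0.057709282553571405 0.13332830752030514
top 0.24000000000000002 2138 0.7726874004871246 0.8408055104352427 -0.04396664185892169 0.08695186089537596
top 0.28 1947 0.7316321279346725 0.8080466881621579 -0.039224256546265816 0.08989580174119077
top 0.32000000000000006 1524 0.6926918479630939 0.7772486980730848 -0.03604441132606406 0.08772311000906968
top 0.36000000000000004 1445 0.6537608272562163 0.7472700568540156 -0.0287487749953369 0.09361836415056776
top 0.4 1269 0.6461339501700085 0.7181347674186709 -0.027720687904100635 0.09610975933146426
top 0.44000000000000006 452 0.5714350323431048 0.687529498186263 -0.024745897076389738 0.09970113475137998
top 0.48000000000000004 663 0.3451330976461411 0.6715161728361614 -0.02099531441367118 0.10328242265285356
top 0.52 2038 0.3452801153616023 0.6505770249058074 -0.02013623288754951 0.1128585666199805
top 0.56 1080 0.5526001746963598 0.6312691442520766 -0.020228128911380282 0.11338889125742768
```

View pics/scene1.png

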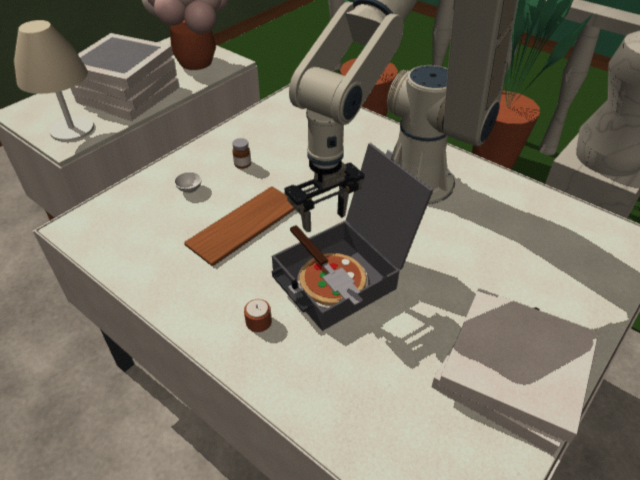

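The gripper hangs over the handle at about pixel (325,210), and the forearm stays well above the lid. Next: descend and grasp.

Request:
play_rows(commands="0 0 0.4 0 1;0 0 0.8 0 1;0 0 1 0 1;0 0 1 0 1")

```text
time_s: 5.82
ee_pos: [0.5423, 0.0445, 0.0931]
eef_rot: [-0.001, 0.806, 0.591, -0.002]
ft_force: [-0.5, -0.5, 0.6]
opening: 0.0919
gripper_force: 0.0
```

Request:
play_rows(commands="0 0 0.15 0 1;0 0 0.26 0 1;0 0 0.26 0 1;0 0 0.26 0 0.6;0 0 0.26 0 0.4;0 0 0.26 0 0.1;0 0 0.26 0 0.1;0 0 0.26 0 0.1;0 0 0.26 0 0.1;0 0 0.26 0 0.1;0 0 0.26 0 0.1")

```text
time_s: 7.2
ee_pos: [0.5442, 0.0456, 0.0634]
eef_rot: [0.0, 0.806, 0.592, 0.0]
ft_force: [0.3, -0.3, 0.4]
opening: 0.024
gripper_force: 30.0
```

Request:
play_rows(commands="0 0 -0.2 0 0.1;0 0 -0.4 0 0.1;0 0 -0.6 0 0.1;0 0 -0.75 0 0.1;0 0 -0.75 0 0.1;0 0 -0.75 0 0.1")

```text
time_s: 7.95
ee_pos: [0.5432, 0.0455, 0.1525]
eef_rot: [-0.0, 0.806, 0.592, -0.001]
ft_force: [-0.7, 0.3, -2.8]
opening: 0.0237
gripper_force: 30.0
```

Run:
```python
from h import *
np.set_printoptions(precision=4,suppress=True)
s=get_state();print(s["ee_pos"],s["opening"],s["gripper_force"],s["ft_force"],s["moment"])
p=capture("scene");save(p,"s2.png")
for c in ("scene","top"):
  p=capture(c);W=cloud(p);m=masks_of("server",p)
  if m:
    q=W[m[0]["pixels"]];q=q[(q[:,2]>.1)&(q[:,2]<.22)]
    ax=np.array([.299,.954]);t=(q[:,:2]-s["ee_pos"][:2])@ax
    for a in np.arange(-.16,.19,.04):
      b=abs(t-a)<.01
      if b.sum(): print(c,round(a,2),b.sum(),np.median(q[b,2]))
b=cloud(capture("top")).reshape(-1,3)
r=b[(b[:,2]>.012)&(b[:,2]<.022)&(b[:,0]>.3)&(b[:,0]<.75)&(b[:,1]>-.38)&(b[:,1]<-.18)]
print("board",len(r),cv2.minAreaRect(r[:,:2].astype(np.float32)*1000))
```

```text
[0.5432 0.0455 0.1525] 0.023713150322533617 29.987986385822296 [-0.7267  0.3226 -2.8428] [-0.0608 -0.0134  0.013 ]
top -0.12 68 0.17773540277473165
top -0.04 49 0.17795812575962966
top 0.08 23 0.16771049084275735
top 0.12 124 0.16799234295425203
top 0.16 62 0.16766919941787017
board 3944 ((504.835693359375, -280.69091796875), (178.959716796875, 402.1618347167969), 89.64018249511719)
```

Level and held, but the fingertips reach 12 mm below the underside, so they would strike the board. I'll set the server back on the rims and regrip higher.

Request:
play_rows(commands="0 0 0.25 0 0.1;0 0 0.5 0 0.1;0 0 0.68 0 0.1;0 0 0.73 0 0.1;0 0 0.745 0 0.1;0 0 0.745 0 0.1;0 0 0.745 0 0.35;0 0 0.745 0 0.5;0 0 0.745 0 0.5;0 0 0.64 0 0.5;0 0 0.64 0 0.5;0 0 0.64 0 0.5")

```text
time_s: 9.75
ee_pos: [0.5441, 0.0456, 0.0769]
eef_rot: [0.0, 0.806, 0.592, 0.0]
ft_force: [0.2, 0.6, -0.6]
opening: 0.0456
gripper_force: 0.0
```

Run:
```python
from h import *
np.set_printoptions(precision=4,suppress=True)
s=get_state();print(s["ee_pos"],s["opening"],s["gripper_force"],s["ft_force"])
for c in ("scene","top"):
  p=capture(c);W=cloud(p);m=masks_of("server",p)
  if m:
    q=W[m[0]["pixels"]];q=q[(q[:,2]>.06)&(q[:,2]<.11)]
    ax=np.array([.299,.954]);t=(q[:,:2]-s["ee_pos"][:2])@ax
    for a in np.arange(-.16,.19,.04):
      b=abs(t-a)<.01
      if b.sum(): print(c,round(a,2),b.sum(),np.median(q[b,2]))
```

```text
[0.5441 0.0456 0.0769] 0.04564585880926379 0.0 [ 0.1896  0.6288 -0.6381]
scene -0.16 1 0.09006547488909877
scene 0.0 63 0.09035535726103694
scene 0.04 52 0.0809947884941401
scene 0.08 140 0.0807037176340557
scene 0.12 115 0.08079848349268848
scene 0.16 60 0.08094515755079101
```

Request:
play_rows(commands="0 0 0 0 0.1;0 0 0 0 0.1;0 0 0 0 0.1;0 0 0 0 0.1;0 0 0 0 0.1;0 0 -0.2 0 0.1;0 0 -0.4 0 0.1;0 0 -0.65 0 0.1;0 0 -0.65 0 0.1;0 0 -0.65 0 0.1")

```text
time_s: 11.2
ee_pos: [0.5433, 0.0455, 0.1536]
eef_rot: [-0.0, 0.806, 0.592, -0.0]
ft_force: [-0.4, 0.2, -2.2]
opening: 0.0234
gripper_force: 30.0
```

Request:
play_rows(commands="-0.25 0.05 0 0 0.1;-0.5 0.1 0 0 0.1;-0.75 0.2 0 0 0.1;-1 0.25 0 0 0.1;-1 0.25 0 0 0.1")

```text
time_s: 11.82
ee_pos: [0.5356, -0.0793, 0.153]
eef_rot: [-0.001, 0.806, 0.591, -0.001]
ft_force: [-0.1, -0.6, -2.2]
opening: 0.0234
gripper_force: 30.0
```

Request:
play_rows(commands="-0.25 0.05 0 0 0.1;-0.5 0.1 0 0.1 0.1;-0.75 0.2 0 0.2 0.1;-1 0.25 0 0.3 0.1;-1 0.25 0 0.4 0.1;-1 0.25 0 0.5 0.1;-1 0.25 0 0.6 0.1;-1 0.25 0 0.7 0.1;-1 0.25 0 0.8 0.1;-1 0.25 0 0.84 0.1;-1 0.25 0 0.84 0.1")

```text
time_s: 13.2
ee_pos: [0.5293, -0.2004, 0.1536]
eef_rot: [-0.0, 1.0, -0.025, -0.001]
ft_force: [0.4, 0.7, -2.2]
opening: 0.0237
gripper_force: 30.0
```

Run:
```python
from h import *
np.set_printoptions(precision=4,suppress=True)
s=get_state();print(s["ee_pos"],s["eef_rot"],s["opening"],s["gripper_force"],s["ft_force"])
for c in ("scene","top"):
  p=capture(c);W=cloud(p);m=masks_of("server",p);save(p,c+"3.png")
  if m:
    q=W[m[0]["pixels"]];q=q[(q[:,2]>.1)&(q[:,2]<.2)]
    t=q[:,0]-s["ee_pos"][0]
    for a in np.arange(-.16,.19,.04):
      b=abs(t-a)<.01
      if b.sum(): print(c,round(a,2),b.sum(),np.median(q[b,2]),np.median(q[b,1]))
  b=masks_of("board",p)
  if b: print(w(p,spot_in("board",p)[0]["location"]))
```

```text
[ 0.5293 -0.2004  0.1536] [-0.0004  0.9997 -0.0255 -0.0007] 0.023710523418511983 29.994442462921143 [ 0.3636  0.6899 -2.2405]
scene -0.16 2 0.16014155102496125 -0.1921079798693472
scene -0.12 36 0.16574294307526538 -0.18739050580281785
scene -0.08 11 0.16131250456909774 -0.18506296124234545
scene -0.04 16 0.1621358593842832 -0.18809212590163582
scene 0.0 19 0.16613350066778054 -0.20352642322644132
scene 0.04 45 0.15840270582884397 -0.20412679286272106
scene 0.08 116 0.15770256984232273 -0.2050670049160896
scene 0.12 92 0.15815435344299927 -0.20425153342799213
scene 0.16 55 0.15761084749232845 -0.20715116329905103
[ 0.5726 -0.2665  0.0191]
[ 0.4089 -0.3247  0.0133]
```

Request:
play_rows(commands="-0.04 0.35 0 0 0.1;-0.075 0.67 0 0 0.1;-0.075 0.67 0.25 0 0.1;-0.075 0.67 0.5 0 0.1;-0.075 0.67 0.75 0 0.1;-0.075 0.67 0.9 0 0.1;-0.075 0.67 1 0 0.1;-0.075 0.67 1 0 0.1;-0.075 0.67 1 0 0.1")

```text
time_s: 14.72
ee_pos: [0.5171, -0.2816, 0.0354]
eef_rot: [0.0, 1.0, -0.026, 0.001]
ft_force: [-0.8, -0.0, -1.4]
opening: 0.0242
gripper_force: 30.0
```

Request:
play_rows(commands="0 0 0.05 0 0.1;0 0 0.09 0 0.1;0 0 0.11 0 0.1;0 0 0.12 0 0.1;0 0 0.12 0 0.1;0 0 0.12 0 0.1")

```text
time_s: 15.48
ee_pos: [0.5165, -0.2813, 0.0203]
eef_rot: [0.0, 1.0, -0.026, 0.0]
ft_force: [1.1, -0.4, -1.2]
opening: 0.0235
gripper_force: 30.0
```

Request:
play_rows(commands="0 0 0.008 0 0.1;0 0 0.008 0 0.1;0 0 0.008 0 0.1")

```text
time_s: 15.85
ee_pos: [0.5164, -0.2812, 0.0192]
eef_rot: [-0.0, 1.0, -0.026, -0.0]
ft_force: [-1.3, -0.3, -2.0]
opening: 0.0238
gripper_force: 30.0
```

Run:
```python
from h import *
s=get_state();print(s["ee_pos"],s["ft_force"])
p=capture("scene");W=cloud(p);m=masks_of("server",p)
q=W[m[0]["pixels"]];q=q[(q[:,2]<.1)]
t=q[:,0]-s["ee_pos"][0]
for a in np.arange(-.16,.19,.04):
  b=abs(t-a)<.01
  if b.sum(): print(round(a,2),b.sum(),np.median(q[b],axis=0))
print(get_state()["ft_force"])
```

```text
[ 0.5163981  -0.28124615  0.01922464] [-1.34420611 -0.3218461  -1.98425286]
-0.16 1 [ 0.36592815 -0.28064307  0.03056778]
-0.12 27 [ 0.39661293 -0.26821099  0.03200475]
0.0 9 [ 0.52420422 -0.28594892  0.03340483]
0.04 40 [ 0.55868376 -0.28264473  0.02486536]
0.08 85 [ 0.5956746  -0.28503746  0.02421175]
0.12 72 [ 0.63690616 -0.2858996   0.02412947]
0.16 33 [ 0.67392469 -0.28700921  0.0238147 ]
[ 0.23731119 -0.60518736 -1.55640425]
```

Request:
play_rows(commands="0 0 0.008 0 0.1;0 0 0.012 0 0.1;0 0 0.012 0 0.1;0 0 0.012 0 0.1")

```text
time_s: 16.45
ee_pos: [0.5164, -0.2812, 0.0178]
eef_rot: [0.0, 1.0, -0.026, 0.0]
ft_force: [1.1, -0.3, -1.3]
opening: 0.0239
gripper_force: 30.0
```

Request:
play_rows(commands="0 0 0 0 0.3;0 0 0 0 0.4;0 0 0 0 0.5;0 0 0 0 0.6;0 0 0 0 0.6;0 0 -0.1 0 0.6;0 0 -0.3 0 0.6;0 0 -0.7 0 0.6;0 0 -1 0 0.6;0 0 -1 0 0.6")

```text
time_s: 17.7
ee_pos: [0.5184, -0.2823, 0.1416]
eef_rot: [0.001, 1.0, -0.026, 0.003]
ft_force: [-0.8, -0.7, -0.6]
opening: 0.0553
gripper_force: 0.0
```

Run:
```python
from h import *
np.set_printoptions(precision=3,suppress=True)
s=get_state();print(s["ee_pos"],s["qpos"])
p=capture("scene");save(p,"s4.png");W=cloud(p);m=masks_of("server",p)
q=W[m[0]["pixels"]];q=q[(q[:,2]<.1)]
for a in np.arange(.34,.72,.04):
  b=abs(q[:,0]-a)<.01
  if b.sum(): print(round(a,2),b.sum(),np.median(q[b],axis=0))
```

```text
[ 0.518 -0.282  0.142] [-0.501  0.375  1.78   0.     0.98   1.121]
0.34 1 [ 0.35  -0.287  0.017]
0.38 45 [ 0.381 -0.269  0.03 ]
0.42 47 [ 0.42  -0.271  0.032]
0.46 47 [ 0.46  -0.275  0.03 ]
0.5 54 [ 0.5   -0.275  0.031]
0.54 37 [ 0.538 -0.282  0.023]
0.58 101 [ 0.58  -0.285  0.022]
0.62 103 [ 0.62  -0.288  0.022]
0.66 68 [ 0.659 -0.289  0.022]
```

View pics/s4.png

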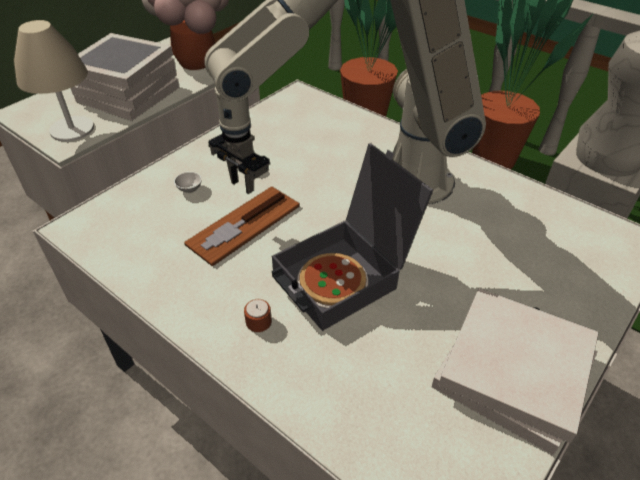

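The server lies flat on the board at pixel (243,222), released, and the lid is still open. Next I'll close the fingers, go over the lid, and come down behind it on the robot side.

Request:
play_rows(commands="0 0 -0.4 0.07 0;0 0 -0.9 0.137 0;0 0 -0.9 0.137 0;0 0 -0.9 0.137 0;0 0 -0.9 0.137 0")

```text
time_s: 18.42
ee_pos: [0.5153, -0.2806, 0.2435]
eef_rot: [-0.001, 0.991, -0.133, -0.002]
ft_force: [-0.5, 0.0, 0.7]
opening: 0.0073
gripper_force: 0.0
```

Request:
play_rows(commands="0 0 -0.5 0 0;0 0 -0.9 0 0;-0.45 -0.45 -0.9 0 0;-0.9 -0.9 -0.9 0 0;-0.9 -0.9 -0.9 0 0;-0.9 -0.9 -0.9 0 0")

```text
time_s: 19.18
ee_pos: [0.4398, -0.1473, 0.3529]
eef_rot: [-0.0, 0.991, -0.132, -0.001]
ft_force: [0.2, 0.1, 0.2]
opening: 0.0006
gripper_force: 0.0
```

Request:
play_rows(commands="-0.45 -0.5 0 0 0;-0.9 -1 0 0 0;-0.9 -1 0 0 0;-0.9 -1 0 0 0")

```text
time_s: 19.68
ee_pos: [0.3681, -0.0034, 0.3533]
eef_rot: [0.0, 0.991, -0.132, -0.0]
ft_force: [-0.4, 0.7, -1.2]
opening: 0.0006
gripper_force: 0.0
```

Run:
```python
from h import *
np.set_printoptions(precision=3,suppress=True)
s=get_state();print(s["time_s"],s["ee_pos"],s["eef_rot"],s["qpos"],s["opening"])
d=np.array([.965,-.262]);y=np.array([-.262,-.965])
for z in (s["ee_pos"][:2],): 
  g=np.array([.297,.137])-z; print("need",g@d/.12,g@y/.12)
```

```text
19.675 [ 0.368 -0.003  0.353] [ 0.     0.991 -0.132 -0.   ] [-0.013 -0.194  1.93   0.     1.407  1.822] 0.0006018488434124001
need -0.8787275582260695 -0.9739950524693124
```

Request:
play_rows(commands="-0.45 -0.5 0 0 0;-0.95 -0.97 0 0 0;-0.95 -0.97 0 0 0;-0.95 -0.97 0 0 0;-0.95 -0.97 0 0 0")

```text
time_s: 20.3
ee_pos: [0.2902, 0.1374, 0.3535]
eef_rot: [0.001, 0.991, -0.133, -0.0]
ft_force: [0.1, -0.1, 0.1]
opening: 0.0007
gripper_force: 0.0
```

Run:
```python
from h import *
np.set_printoptions(precision=3,suppress=True)
s=get_state();print(s["time_s"],s["ee_pos"],s["eef_rot"],s["qpos"])
p=capture("scene");save(p,"s5.png")
W=np.vstack([cloud(p).reshape(-1,3)]);q=W[(W[:,0]>.29)&(W[:,0]<.45)&(W[:,1]>-.02)&(W[:,1]<.26)&(W[:,2]>.1)&(W[:,2]<.33)]
d=np.array([.965,-.262]);S=(q[:,:2]-[.408,.106])@d
for z in (.1,.15,.2,.25,.3):
  b=abs(q[:,2]-z)<.005; print(z,b.sum(),np.median(S[b]))
print("tool S",(s["ee_pos"][:2]-np.array([.408,.106]))@d)
```

```text
20.3 [0.29  0.137 0.354] [ 0.001  0.991 -0.133 -0.   ] [ 0.439 -0.286  1.995 -0.001  1.433  2.277]
0.1 111 -0.005555649600606068
0.15 235 -0.017542773114521543
0.2 262 -0.031020040972721874
0.25 272 -0.04451905438722758
0.3 281 -0.057533195102634424
tool S -0.12194196165722605
```

View pics/s5.png

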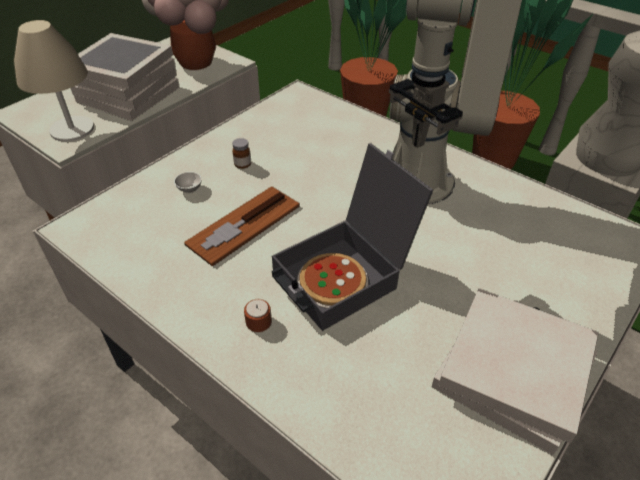

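Tool is clear behind the lid, at pixel (430,120). Go down, then push along the arc.

Request:
play_rows(commands="0 0 0.4 0 0;0 0 0.75 0 0;0 0 0.75 0 0;0 0 0.75 0 0")

```text
time_s: 20.85
ee_pos: [0.2903, 0.1378, 0.2651]
eef_rot: [-0.0, 0.991, -0.134, 0.0]
ft_force: [0.1, -0.0, 0.1]
opening: 0.0008
gripper_force: 0.0
```

Request:
play_rows(commands="0.15 0 0 0 0;0.3 0 0 0 0;0.43 0 0 0 0;0.56 0 0 0 0;0.7 0 0 0 0;0.85 0 0 0 0;0.85 0 0 0 0")

```text
time_s: 21.72
ee_pos: [0.3887, 0.1107, 0.2636]
eef_rot: [0.0, 0.991, -0.134, 0.0]
ft_force: [-0.8, 0.5, -0.2]
opening: 0.0005
gripper_force: 0.0
```

Request:
play_rows(commands="0.15 0 0 0 0;0.3 0 0 0 0;0.43 0 0 0 0;0.63 0 0.04 0 0;0.82 0 0.12 0 0;1 0 0.23 0 0;1 0 0.23 0 0")

```text
time_s: 22.6
ee_pos: [0.5045, 0.0789, 0.2354]
eef_rot: [0.0, 0.991, -0.134, -0.0]
ft_force: [-0.1, 0.7, -0.8]
opening: 0.0004
gripper_force: 0.0
```

Run:
```python
from h import *
np.set_printoptions(precision=3,suppress=True)
s=get_state();print(s["time_s"],s["ee_pos"],s["ft_force"],s["qpos"])
p=capture("scene");save(p,"s6.png")
d=np.array([.965,-.262]);print("tool S",(s["ee_pos"][:2]-np.array([.408,.106]))@d)
```

```text
22.6 [0.504 0.079 0.235] [-0.079  0.684 -0.843] [ 0.152  0.153  1.851 -0.     1.138  1.991]
tool S 0.10018509095618268
```

View pics/s6.png

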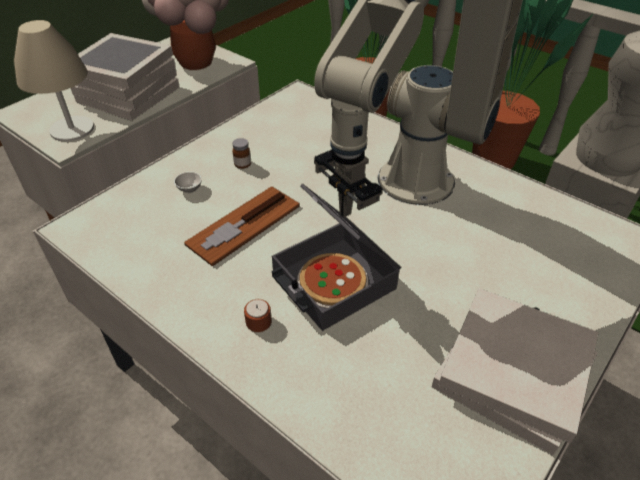

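The lid has tipped over to about 50° and follows the finger, with its edge running near pixels (305,188) to (365,235). Carrying on along the arc.

Request:
play_rows(commands="0.17 0 0.13 0 0;0.33 0 0.3 0 0;0.45 0 0.46 0 0;0.56 0 0.66 0 0;0.63 0 0.84 0 0;0.67 0 0.98 0 0;0.67 0 0.98 0 0")

```text
time_s: 23.52
ee_pos: [0.5799, 0.0583, 0.1178]
eef_rot: [0.0, 0.991, -0.133, -0.001]
ft_force: [0.6, 1.0, -0.7]
opening: 0.0005
gripper_force: 0.0
```

Request:
play_rows(commands="0.02 0 0.1 0 0;0.04 0 0.18 0 0;0.04 0 0.24 0 0;0.04 0 0.28 0 0;0.04 0 0.29 0 0;0.04 0 0.29 0 0")

```text
time_s: 24.28
ee_pos: [0.5853, 0.0569, 0.0853]
eef_rot: [0.0, 0.991, -0.133, 0.0]
ft_force: [-6.2, -0.9, 16.3]
opening: 0.0004
gripper_force: 8.3
```

Run:
```python
from h import *
np.set_printoptions(precision=3,suppress=True)
s=get_state();print(s["time_s"],s["ee_pos"],s["ft_force"])
d=np.array([.965,-.262])
for c in("scene","top"):
  W=cloud(capture(c)).reshape(-1,3);S=(W[:,:2]-[.408,.106])@d; Y=(W[:,:2]-[.408,.106])@np.array([-.262,-.965])
  for a in np.arange(.02,.25,.04):
    b=(abs(S-a)<.01)&(abs(Y)<.11)&(W[:,2]>.06)&(W[:,2]<.12)
    if b.sum()>5: print(c,round(a,2),b.sum(),np.median(W[b,2]))
```

```text
24.275 [0.585 0.057 0.085] [-6.159 -0.88  16.321]
scene 0.02 412 0.08710715836019345
scene 0.06 397 0.0884306188134063
scene 0.1 199 0.08822494078490206
scene 0.14 205 0.0881630577963517
scene 0.18 417 0.08829281083094931
scene 0.22 508 0.08740208968336993
top 0.02 173 0.08516549858378153
top 0.06 161 0.0857140334152382
top 0.1 118 0.08592300909135608
top 0.14 82 0.08568009829491763
top 0.18 41 0.08511096926956241
top 0.22 79 0.08549663775294714
```

The lid is shut, with its top level at about 0.085. Now to the lock grip's side.

Request:
play_rows(commands="0 0 -0.25 0 0;0 0 -0.5 0 0;0.3 -0.25 -0.5 0 0;0.69 -0.57 -0.5 0 0;0.69 -0.57 -0.5 0 0;0.69 -0.57 -0.5 0 0")

```text
time_s: 25.12
ee_pos: [0.6823, 0.101, 0.143]
eef_rot: [0.0, 0.991, -0.133, -0.001]
ft_force: [-0.6, 0.4, 0.1]
opening: 0.0003
gripper_force: 0.0
```

Run:
```python
from h import *
np.set_printoptions(precision=3,suppress=True)
s=get_state();print(s["time_s"],s["ee_pos"],s["ft_force"])
d=np.array([.965,-.262]);y=np.array([-.262,-.965]);h=np.array([.408,.106])
t=s["ee_pos"][:2]-h;print("tool",t@d,t@y)
for c in("scene","top"):
  p=capture(c);W=cloud(p).reshape(-1,3);S=(W[:,:2]-h)@d;Y=(W[:,:2]-h)@y
  for lo,hi in((.107,.122),(.088,.094)):
    b=(W[:,2]>lo)&(W[:,2]<hi)&(S>.252)&(S<.3)&(abs(Y)<.1)
    if b.sum(): print(c,lo,b.sum(),np.percentile(S[b],[5,50,95]),np.percentile(Y[b],[5,50,95]))
  if c=="scene": cv2.imwrite("pics/s7.png",cv2.resize(p["frame"][150:350,180:440,::-1],None,fx=3,fy=3))
```

```text
25.125 [0.682 0.101 0.143] [-0.648  0.408  0.102]
tool 0.2660539625573805 -0.0670059987267412
scene 0.107 31 [0.265 0.272 0.277] [-0.031 -0.026 -0.019]
scene 0.088 63 [0.253 0.273 0.282] [-0.038 -0.027 -0.007]
top 0.088 1 [0.261 0.261 0.261] [0.048 0.048 0.048]
```

View pics/s7.png

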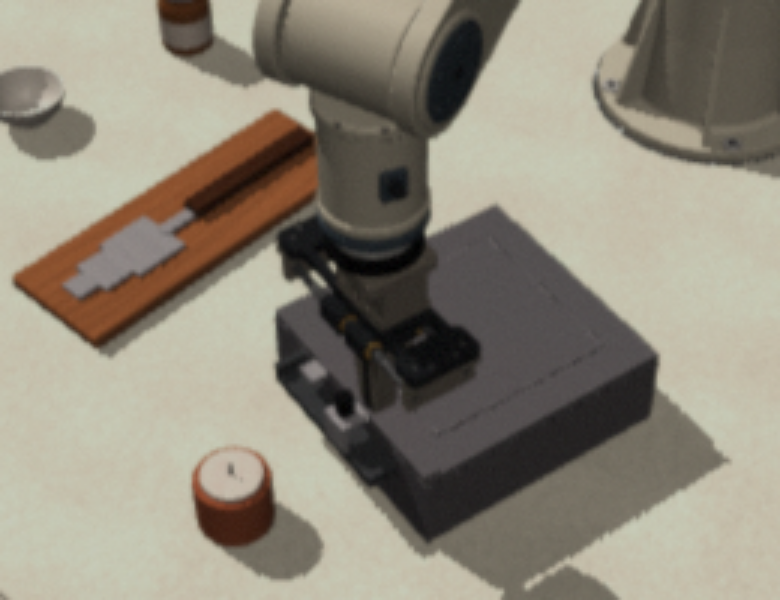

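The lid is shut flat. The grip is at crop pixel (345,402), the tab at (313,370), and the finger is on the grip's far side. Descend and push.

Request:
play_rows(commands="0 0 0.2 0 0;0 0 0.36 0 0;0 0 0.36 0 0;0 0 0.36 0 0")

```text
time_s: 25.72
ee_pos: [0.6834, 0.101, 0.1011]
eef_rot: [-0.0, 0.991, -0.133, 0.0]
ft_force: [0.0, 0.5, 0.7]
opening: 0.0006
gripper_force: 0.0
```

Request:
play_rows(commands="0 0.1 0 0 0;0 0.2 0 0 0;0 0.3 0 0 0;0 0.4 0 0 0;0 0.5 0 0 0;0 0.6 0 0 0;0 0.66 0 0 0;0 0.69 0 0 0;0 0.69 0 0 0;0 0.69 0 0 0")

```text
time_s: 26.98
ee_pos: [0.661, 0.0213, 0.1002]
eef_rot: [0.0, 0.991, -0.133, -0.0]
ft_force: [0.4, 0.0, 0.5]
opening: 0.0002
gripper_force: 0.0
```

```bash
cat > lock.py <<'E'
from h import *
np.set_printoptions(precision=3,suppress=True)
s=get_state();print(s["time_s"],s["ee_pos"],s["ft_force"])
d=np.array([.965,-.262]);y=np.array([-.262,-.965]);h=np.array([.408,.106])
t=s["ee_pos"][:2]-h;print("tool",t@d,t@y)
for c in("scene","top"):
  p=capture(c);W=cloud(p).reshape(-1,3);S=(W[:,:2]-h)@d;Y=(W[:,:2]-h)@y
  for lo,hi in((.107,.122),(.088,.096)):
    b=(W[:,2]>lo)&(W[:,2]<hi)&(S>.255)&(S<.3)&(abs(Y)<.1)
    if b.sum(): print(c,lo,b.sum(),np.percentile(S[b],[5,50,95]),np.percentile(Y[b],[5,50,95]))
  if c=="scene": cv2.imwrite("pics/lock_%d.png"%(s["time_s"]*100),cv2.resize(p["frame"][150:350,180:440,::-1],None,fx=3,fy=3))
E
python3 lock.py
```

```text
26.975 [0.661 0.021 0.1  ] [0.351 0.006 0.462]
tool 0.26635142146216656 0.01544290868468247
scene 0.107 58 [0.259 0.275 0.278] [0.002 0.015 0.041]
scene 0.088 35 [0.274 0.278 0.283] [0.022 0.032 0.048]
```

Request:
play_rows(commands="0 0.02 0 0 0;0 0.04 0 0 0;0 0.04 0 0 0")

```text
time_s: 27.45
ee_pos: [0.6599, 0.0165, 0.1005]
eef_rot: [0.0, 0.991, -0.133, -0.0]
ft_force: [-0.5, 0.5, -0.8]
opening: 0.0003
gripper_force: 0.4
```

Request:
play_rows(commands="0 0.02 0 0 0;0 0.04 0 0 0;0 0.04 0 0 0")

```text
time_s: 27.82
ee_pos: [0.6596, 0.0149, 0.1006]
eef_rot: [-0.002, 0.991, -0.134, 0.001]
ft_force: [2.9, 15.4, -2.8]
opening: -0.0001
gripper_force: 7.6
```

```bash
python3 lock.py; ls pics
```

```text
27.825 [0.66  0.015 0.101] [ 2.886 15.375 -2.829]
tool 0.26668723768469843 0.021953654186869263
scene 0.107 48 [0.262 0.275 0.277] [0.008 0.019 0.044]
scene 0.088 36 [0.273 0.279 0.283] [0.028 0.038 0.055]
lock_2697.png
lock_2782.png
s2.png
s4.png
s5.png
s6.png
s7.png
scene0.png
scene1.png
scene3.png
top0.png
top1.png
top3.png
```

The end stop is reached: 15 N, with the grip's far face at about y = 46 mm. Back off and raise.

Request:
play_rows(commands="0 -0.1 0 0 0;0 -0.2 0 0 0;0 -0.2 -0.4 0 0;0 -0.2 -0.9 0 0;0 -0.2 -0.9 0 0;0 -0.2 -0.9 0 0")

```text
time_s: 28.68
ee_pos: [0.6651, 0.0351, 0.2085]
eef_rot: [0.0, 0.991, -0.133, 0.0]
ft_force: [0.3, -0.2, -0.5]
opening: 0.0008
gripper_force: 0.0
```

```bash
python3 lock.py; ls pics
python3 - <<'E'
from h import *
p=capture("scene");save(p,"end.png")
W=cloud(p).reshape(-1,3);d=np.array([.965,-.262]);S=(W[:,:2]-[.408,.106])@d;Y=(W[:,:2]-[.408,.106])@np.array([-.262,-.965])
for a in (.04,.12,.2,.24):
    b=(abs(S-a)<.01)&(abs(Y)<.11)&(W[:,2]>.06)&(W[:,2]<.12); print(a,b.sum(),np.median(W[b,2]))
E
```

```text
28.675 [0.665 0.035 0.208] [ 0.286 -0.185 -0.543]
tool 0.26661732042514263 0.0010231495133135697
scene 0.107 31 [0.264 0.272 0.276] [0.035 0.04  0.048]
scene 0.088 56 [0.256 0.274 0.282] [0.027 0.036 0.054]
lock_2697.png
lock_2782.png
lock_2867.png
s2.png
s4.png
s5.png
s6.png
s7.png
scene0.png
scene1.png
scene3.png
top0.png
top1.png
top3.png
0.04 409 0.0880462513194018
0.12 419 0.08834847577925387
0.2 452 0.08834472488545286
0.24 511 0.08669164434507803
```

View pics/end.png

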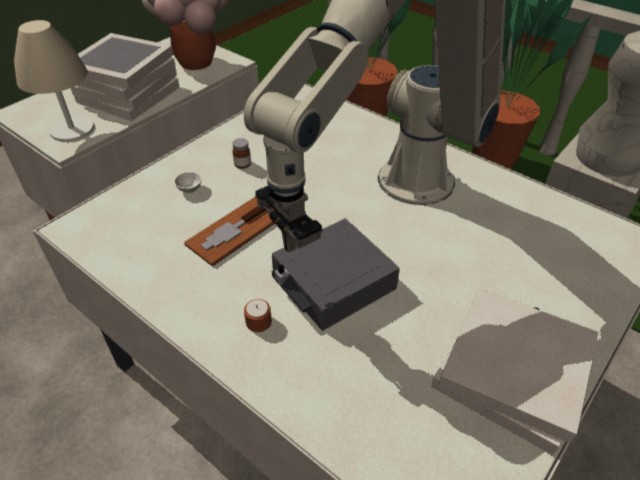

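The grip now sits at y = +40 mm (locked, pixel (281,270)). The lid is shut, the server is on the board, and the other items haven't moved. Handing in.

```bash
python3 -c "
from workcell import *
print(close_job())"
```

```text
the job is handed in; nothing more can be done
None
```

The job is handed in: the server lies flat and released on the board, the lid is shut, the lock is at its end stop, and the jar, bowl and candle pot look unmoved; `close_job()` gave no verdict back.

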